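Add a layer to the drying pile of stretcher slats

ROBOT

A 6-joint arm with a two-finger parallel gripper is mounted at the origin on the work surface. World frame = base frame: x ahead of the robot, y to its left, z up, the work surface at z = 0. Lengths are in m, angles in rad, forces in N, time in s.
With the tool pointing down it reaches from about 0.375 to 0.925 m from the base axis. Payload 5.7 kg.
Tool frame: the origin (TCP) lies midway between the tips of the shut fingers; the grasp point (between the pads) lies 19 mm behind it; z points along the fingers, x is the direction in which the jaws open and shut, and the axes are right-handed (so a half turn about z gives the same grasp; the last joint's range is limited). The gripper opens to 88 mm and grips with 3 to 60 N. Pads are 20 mm wide; open, the fingers measure 115 mm over their backs; the gripper's body (75 mm by 178 mm) begins 61 mm behind the grasp point.
Start: joints at [-1.262, 0.359, 1.51, -0, 1.272, -0.115], TCP at [0.247, -0.547, 0.223] pointing down, gripper open.
Joint ranges: [-2.97, 2.97], [-1.01, 2.36], [0.21, 2.38], [-0.96, 4.11], [0.2, 2.71], [-2.98, 2.98]. Speed limits (rad/s): [2.39, 2.39, 3.14, 3.14, 3.14, 3.14].

INTERFACE

Orientations are given as a unit quaternion [x, y, z, w].
In Python, from bench import move_ptp, servo_line, goto_joints, move_gripper, sleep, inverse_kinematics, capture, PlanningError, close_job, spot_in, silhouettes, current_clock, current_joint_pos, current_qvel, current_joint_torque, current_position, current_orientation, current_force, current_torque, current_finger_gap gives the robot as it stands. Calls block until the motion is done:
- move_ptp(position, orientation): joint-space move of the TCP to a pose.
- servo_line(position, orientation=None, rate=0.15, contact_N=None): straight line of the TCP; orientation=None keeps the orientation; rate is the mean speed in m/s. With contact_N (N) it stops when the force on the tool has changed by that much, and returns True; else False.
- goto_joints(angles): joint-space move.
- move_gripper(opening): finger opening in m; the grip force is fixed at half the most; returns when the fingers have stopped.
- sleep(seconds).
- inverse_kinematics(position, orientation): joint angles nearest the present ones, or None.
- capture(name): name is "side" or "top" or "wrist"; returns a dict with "image" (400x640x3 uint8, blue, green, red), "range_z" (400x640 float32, m along the optical axis (not along the pixel's ray), 0 where there is no reading), "intrinsics" (3x3 intrinsics, pixels), "R" (3x3) and "t" (3): a world point X has camera coordinates R X + t. Camera axes: x right, y down, z forward; pixel columns grow to the right and rows downward; lengths in m; the calibration is good to about 2 mm. A picture is of the moment at which its call begins.
A pose or a line that the arm cannot do raises PlanningError and nothing moves.
- close_job(): hands the job in, once; it reports no verdict.
Trained networks look in the newest picture that a camera, given by its name, has taken for a name from the list of things; names that differ only in an ending like _2 or _b are one class to them, and where a whole thing is asked for, a point or a joint stands for the part that bears it (a point fixed in the world has none). Each returns a list of dicts, best first, with "conf" (0 to 1); they miss things now and then, are a little off and sometimes report something else, mostly with a low value. They report only what shows in the picture. A call takes as long as a camera call. They do not tell look-alikes from the thing itself.
- spot_in(camera, query): "xy" ([column, row] in pixels, amid what is visible of it).
- silhouettes(camera, query): "region" (400x640 bool, what is visible of it) and "xy" ([column, row] in pixels, amid what is visible of it).
Readings, each from a call of its own:
- current_clock(): time.
- current_joint_pos(): joint angles.
- current_qvel(): joint speeds.
- current_joint_torque(): joint torques, N m.
- current_position(): TCP position.
- current_orientation(): TCP orientation.
- current_force(): force on the tool from outside, world axes, zero at the start.
- current_torque(): the same for the moment, N m.
- current_finger_gap(): finger opening in m.
Only numpy, scipy, OpenCV 4.12 (cv2) and the standard library are available. Lean on these libraries where they do the work, as an engineer would, in place of code of your own. Each camera call takes 0.05 s, during which the arm holds its last target.

TASK

The pile of stretcher slats on the grey drying board has two crossed layers: add the third with the two remaining slats, the one lying on the table and the one standing on edge in the dark drip rack. Lay both flat across the top two slats, parallel and centred, one directly above each slat of the bottom layer, so that the layers alternate squarely. Do not shift the slats already in the pile or the bottle, jar and brush, and leave the new slats released and still.

Things in the scene. Friction and masses are not known exactly. Their poses are not given: they have to be found in the camera images.
- board: fixed grey drying board, 220 x 220 x 12 mm; origin at the centre of its underside, z up; the bottom layer's slats lie along its x (at y = +60 and -60 mm), the second layer's along its y (at x = +60 and -60 mm), each within about 2 mm; the pile's top is 48 mm above the origin
- pile_1: pile, bottom layer, at the board's +y side: plain pine slat, 180 x 40 x 18 mm, same as all the others; origin at its centre, x along its 180 mm length, y across its 40 mm width, z through its 18 mm thickness
- pile_2: pile, bottom layer, at the board's -y side: plain pine slat, 180 x 40 x 18 mm, same as all the others; origin at its centre, x along its 180 mm length, y across its 40 mm width, z through its 18 mm thickness
- pile_3: pile, second (top) layer, at the board's +x side, its length along the board's y: plain pine slat, 180 x 40 x 18 mm, same as all the others; origin at its centre, x along its 180 mm length, y across its 40 mm width, z through its 18 mm thickness
- pile_4: pile, second (top) layer, at the board's -x side, its length along the board's y: plain pine slat, 180 x 40 x 18 mm, same as all the others; origin at its centre, x along its 180 mm length, y across its 40 mm width, z through its 18 mm thickness
- slat_a: slat to be added, lying flat on the table: plain pine slat, 180 x 40 x 18 mm, same as all the others; origin at its centre, x along its 180 mm length, y across its 40 mm width, z through its 18 mm thickness
- slat_b: slat to be added, at the start standing on its long narrow edge (y axis upright, z level) in the middle slot of the rack, its top 46 mm above the table: plain pine slat, 180 x 40 x 18 mm, same as all the others; origin at its centre, x along its 180 mm length, y across its 40 mm width, z through its 18 mm thickness
- rack: fixed dark wooden drip rack: base plate 140 x 120 x 6 mm with a row of four teeth across each end; teeth 26 mm high from the table, 14 mm long (x), 12 mm thick (y), centred at x = +58 and -58 mm, leaving three slots 24 mm wide that run along x at y = -36, 0 and +36 mm; open between the two rows. Origin at the centre of its underside
- bottle: bystander: blue upright squeeze bottle of paint with a white nozzle, diameter 60 mm, 187 mm high; origin at the centre of its underside
- jar: bystander: closed glass jar with a steel cap, diameter 70 mm, 90 mm high; origin at the centre of its underside
- brush: bystander: paint brush 200 mm long lying on the table beyond the slats; origin near its middle, x along its length
There are look-alikes about, which are no part of the job. What is shaped like the slat_b but purple is not meant.

How it is judged:
By the outcome, as a careful person would: the job done as asked, in the order asked, and still so for the second after the job is handed in, with the robot touching nothing.
It also fails if it takes over 67 s, if anything falls off the work surface, if the arm or the gripper's body presses on something with over 40 N, if the wrist force passes 120 N, or if a joint passes its speed limit or range.

## Working session

There is one attempt and no reset: what is moved stays moved. The work goes in short steps, each a Python script; the robot and the scene stay as the last script left them, time stands still between calls to the robot, and variables do not carry over. Pictures are saved under pics/ and viewed, and the job is handed in when it is done.

```bash
ls; mkdir -p pics; python3 - <<'E'
from bench import *
import cv2,numpy as np,pickle
d={}
for n in("top","side","wrist"):
    c=capture(n); d[n]=c; cv2.imwrite(f"pics/{n}0.png",c["image"])
    print(n,c["intrinsics"].round(1).tolist(),(-c["R"].T@c["t"]).round(3))
pickle.dump(d,open("c0.pkl","wb"))
print(current_clock())
E
```

```text
pics
top [[476.7, 0.0, 318.7], [0.0, 476.7, 203.2], [0.0, 0.0, 1.0]] [0.467 0.008 1.062]
side [[467.9, 0.0, 318.1], [0.0, 467.9, 205.5], [0.0, 0.0, 1.0]] [0.21  0.6   0.704]
wrist [[326.4, 0.0, 316.5], [0.0, 326.4, 196.9], [0.0, 0.0, 1.0]] [ 0.311 -0.518  0.384]
0.15
```

View pics/top0.png

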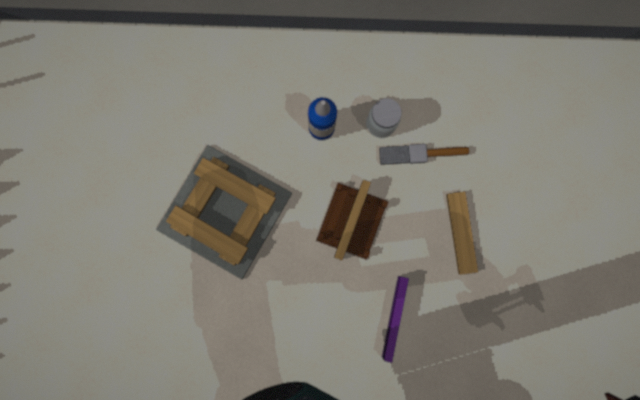

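View pics/side0.png

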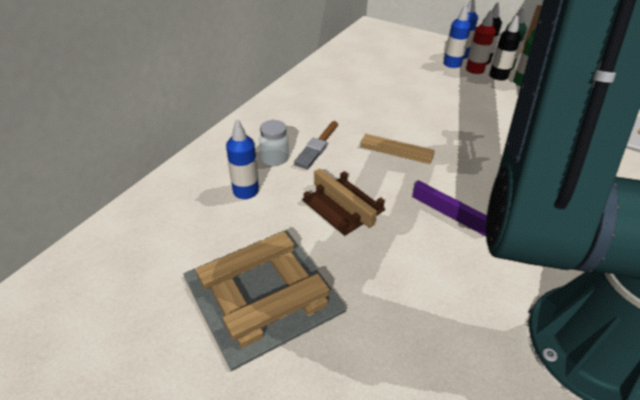

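View pics/wrist0.png

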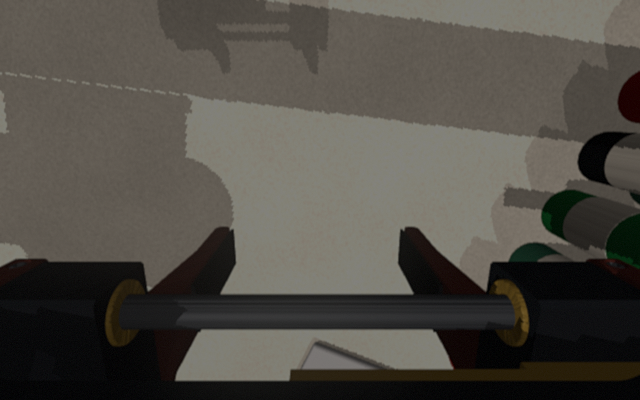

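```bash
cat > h.py <<'E'
from bench import *
import cv2,numpy as np
def cloud(c):
    z=c["range_z"];K=c["intrinsics"]
    v,u=np.mgrid[:400,:640]
    p=np.stack([(u-K[0,2])/K[0,0]*z,(v-K[1,2])/K[1,1]*z,z],-1)
    w=(p-c["t"])@c["R"]
    w[z<=0]=np.nan
    return w
def proj(c,X):
    p=np.asarray(X)@c["R"].T+c["t"]; q=p@c["intrinsics"].T
    return q[...,:2]/q[...,2:]
def rect(pts):
    (cx,cy),(a,b),th=cv2.minAreaRect(pts.astype(np.float32)*1000)
    if a<b: a,b,th=b,a,th+90
    th=(th+90)%180-90
    return np.array([cx,cy])/1000,a,b,th
E
python3 - <<'E'
from h import *
import pickle
d=pickle.load(open("c0.pkl","rb"))
for n in("top","side"):
    c=d[n]; w=cloud(c); im=c["image"].astype(int)
    hsv=cv2.cvtColor(c["image"],cv2.COLOR_BGR2HSV)
    zt=w[...,2]
    print(n,"table z",np.nanmedian(zt[(np.abs(zt)<.02)]),np.isnan(zt).mean())
    m=(zt>.009)&(zt<.2)
    k,lab,st,ce=cv2.connectedComponentsWithStats(m.astype(np.uint8))
    for i in range(1,k):
        if st[i,4]<100: continue
        p=w[lab==i]; 
        print(ce[i].round(),st[i,4],"z",np.percentile(p[:,2],[5,50,95]).round(4),"c",p[:,:2].mean(0).round(3),*rect(p[:,:2]),hsv[lab==i].mean(0).round())
E
cat >> h.py <<'E'
E
python3 - <<'E'
import sys;sys.path.insert(0,'.')
from h import *
for cam in("top","side"):
    capture(cam)
    for q in("slat_a","rack","board","bottle","brush","jar"):
        print(cam,q,[(round(s["conf"],2),np.round(s["xy"]).tolist()) for s in spot_in(cam,q)])
E
```

```text
top table z 0.00048018510412311817 0.0039140625
[322. 118.] 1038 z [0.0287 0.135  0.1756] c [0.731 0.001] [7.41745483e-01 1.56013489e-04] 58.91353988647461 58.70039367675781 86.89408874511719 [ 90. 118.  92.]
[383. 118.] 1045 z [0.0232 0.0888 0.0928] c [ 0.749 -0.13 ] [ 0.75370306 -0.13222731] 65.4631118774414 64.02278137207031 12.114861488342285 [101.   9. 106.]
[224. 212.] 9706 z [0.0103 0.0265 0.0502] c [0.544 0.207] [0.54646179 0.21030887] 220.47183227539062 220.01882934570312 61.93043899536133 [31. 71. 90.]
[416. 154.] 1216 z [0.0133 0.0182 0.0222] c [ 0.687 -0.213] [ 0.68973328 -0.23024364] 199.4423828125 42.633419036865234 -83.17001533508301 [81. 48. 95.]
[352. 220.] 944 z [0.0184 0.0454 0.0492] c [ 0.534 -0.071] [ 0.53396301 -0.07106512] 179.7135009765625 53.97725296020508 -20.713836669921875 [ 17. 132.  99.]
[462. 233.] 1559 z [0.0139 0.0181 0.0212] c [ 0.513 -0.315] [ 0.51379315 -0.31533405] 179.853515625 42.23016357421875 8.959883689880371 [ 18. 125. 111.]
[395. 319.] 952 z [0.0162 0.0397 0.0433] c [ 0.326 -0.166] [ 0.32617633 -0.16816194] 179.77793884277344 19.09833335876
[... 1994 characters left out ...]
a [(0.78, [461.0, 235.0]), (0.59, [354.0, 218.0]), (0.59, [397.0, 318.0])]
top rack [(0.65, [357.0, 224.0])]
top board [(0.76, [225.0, 212.0])]
top bottle [(0.91, [321.0, 121.0])]
top brush [(0.92, [414.0, 152.0]), (0.48, [461.0, 237.0])]
top jar [(0.79, [382.0, 117.0])]
side slat_a [(0.97, [347.0, 202.0]), (0.85, [453.0, 207.0]), (0.78, [400.0, 150.0])]
side rack [(0.6, [339.0, 205.0]), (0.31, [274.0, 307.0])]
side board [(0.9, [267.0, 326.0]), (0.53, [275.0, 146.0])]
side bottle [(0.93, [241.0, 165.0]), (0.67, [244.0, 258.0]), (0.54, [272.0, 146.0])]
side brush [(0.91, [315.0, 154.0]), (0.45, [241.0, 164.0]), (0.41, [294.0, 273.0])]
side jar [(0.71, [274.0, 146.0]), (0.18, [344.0, 199.0])]
```

```bash
python3 - <<'E'
import cv2
im=cv2.imread("pics/top0.png")
cv2.imwrite("pics/crop_top.png",cv2.resize(im[130:380,300:500],None,fx=3,fy=2.4,interpolation=cv2.INTER_CUBIC))
E
```

```text
(no output)
```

View pics/crop_top.png

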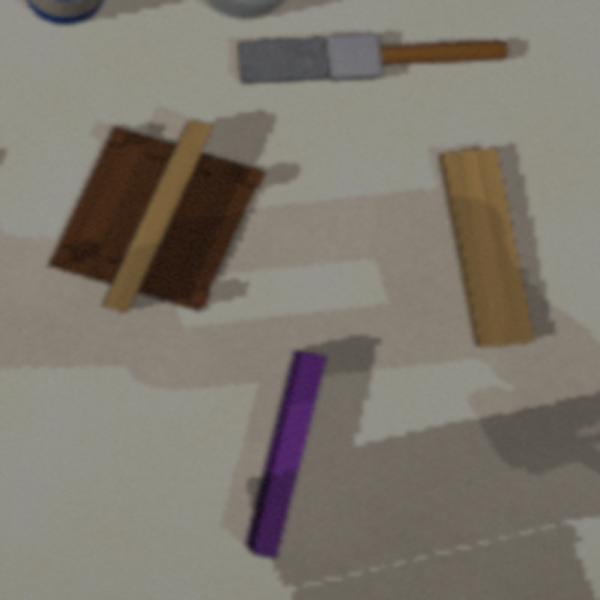

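Candidates: wood slat flat on the table at (462,233) is slat_a. The wood slat in the rack slot at (353,220) is slat_b. The purple slat on edge at (397,319) is the look-alike and is excluded. The pile slats at (235,185) and (208,235) stay put. The crop confirms this. Next I fit precise poses.

```bash
python3 - <<'E'
from h import *
import pickle
d=pickle.load(open("c0.pkl","rb"))
for n in("top","side"):
    c=d[n]; w=cloud(c); z=w[...,2]
    def comp(name,lo,hi,box,mn=60):
        m=(z>lo)&(z<hi)&(w[...,0]>box[0])&(w[...,0]<box[1])&(w[...,1]>box[2])&(w[...,1]<box[3])
        m=cv2.morphologyEx(m.astype(np.uint8),cv2.MORPH_OPEN,np.ones((2,2)))
        k,lab,st,ce=cv2.connectedComponentsWithStats(m)
        for i in range(1,k):
            if st[i,4]<mn: continue
            p=w[lab==i]; C,a,b,th=rect(p[:,:2])
            q=p[:,:2]-p[:,:2].mean(0); v=np.linalg.svd(q,full_matrices=False)[2][0]
            print(n,name,ce[i].round(),st[i,4],"z%.4f"%np.median(p[:,2]),"C",C.round(4),"mean",p[:,:2].mean(0).round(4),"%.0fx%.0f th %.1f pca %.1f"%(a,b,th,np.degrees(np.arctan(v[1]/v[0]))))
    comp("L2",.042,.06,(.35,.75,.05,.4))
    comp("L1",.024,.036,(.35,.75,.05,.4))
    comp("B",.040,.055,(.42,.65,-.16,.02))
    comp("A",.0135,.025,(.4,.62,-.4,-.24))
    comp("rack",.02,.031,(.42,.65,-.17,.02),15)
E
```

```text
Traceback (most recent call last):
numpy.linalg.LinAlgError: SVD did not converge
```

```bash
cat >> h.py <<'E'
def comps(c,lo,hi,box,name="",mn=60,show=True):
    w=cloud(c); z=w[...,2]
    m0=(z>lo)&(z<hi)&(w[...,0]>box[0])&(w[...,0]<box[1])&(w[...,1]>box[2])&(w[...,1]<box[3])
    m=cv2.morphologyEx(m0.astype(np.uint8),cv2.MORPH_OPEN,np.ones((2,2)))&m0
    k,lab,st,ce=cv2.connectedComponentsWithStats(m.astype(np.uint8))
    out=[]
    for i in range(1,k):
        if st[i,4]<mn: continue
        p=w[lab==i]; C,a,b,th=rect(p[:,:2])
        q=p[:,:2]-p[:,:2].mean(0); v=np.linalg.svd(q,full_matrices=False)[2][0]
        pca=np.degrees(np.arctan2(v[1],v[0])); pca=(pca+90)%180-90
        out.append((C,p[:,:2].mean(0),a,b,th,pca))
        if show: print(name,ce[i].round(),st[i,4],"z%.4f"%np.median(p[:,2]),"C",C.round(4),"mean",p[:,:2].mean(0).round(4),"%.0fx%.0f th %.1f pca %.1f"%(a,b,th,pca))
    return out
E
python3 - <<'E'
from h import *
import pickle
d=pickle.load(open("c0.pkl","rb"))
for n in("top","side"):
    c=d[n]
    comps(c,.042,.06,(.35,.75,.05,.4),n+"L2")
    comps(c,.024,.036,(.35,.75,.05,.4),n+"L1")
    comps(c,.040,.055,(.42,.65,-.16,.02),n+"B")
    comps(c,.0135,.025,(.4,.62,-.4,-.24),n+"A")
    comps(c,.02,.031,(.42,.65,-.17,.02),n+"rack",15)
E
```

```text
topL2 [235. 186.] 1489 z0.0483 C [0.5981 0.183 ] mean [0.5978 0.1825] 177x39 th 62.6 pca 62.5
topL2 [207. 235.] 1565 z0.0484 C [0.4915 0.2369] mean [0.4913 0.2363] 177x40 th 61.4 pca 61.3
topL1 [220. 164.] 89 z0.0305 C [0.6484 0.2207] mean [0.6479 0.22  ] 36x12 th 60.9 pca 62.8
topL1 [199. 198.] 613 z0.0303 C [0.5726 0.2624] mean [0.5721 0.2619] 78x38 th -28.8 pca -28.5
topL1 [267. 191.] 66 z0.0301 C [0.5923 0.1159] mean [0.5919 0.1154] 36x9 th 62.5 pca 62.6
topL1 [247. 225.] 645 z0.0304 C [0.5154 0.1558] mean [0.5153 0.1552] 81x38 th -27.1 pca -26.7
topB [353. 220.] 595 z0.0463 C [ 0.5324 -0.0723] mean [ 0.5325 -0.0723] 178x16 th -19.0 pca -18.9
topA [463. 234.] 1372 z0.0183 C [ 0.5125 -0.3159] mean [ 0.5115 -0.3164] 177x41 th 9.4 pca 8.9
toprack [339. 187.] 22 z0.0260 C [ 0.6046 -0.0421] mean [ 0.6052 -0.042 ] 11x9 th -0.4 pca -16.7
toprack [354. 193.] 27 z0.0259 C [ 0.5934 -0.0762] mean [ 0.5932 -0.0759] 13x10 th -10.2 pca -7.0
toprack [369. 199.] 27 z0.0259 C [ 0.5815 -0.109 ] mean [ 0.5814 -0.1093] 13x9 th -18.4 pca -13.7
toprack [385. 205.] 27 z0.0265 C [ 0.5697 -0.143 ] mean [
[... 986 characters left out ...]
.3 pca 61.5
sideB [347. 193.] 572 z0.0463 C [ 0.5323 -0.0716] mean [ 0.5259 -0.0679] 178x20 th -18.8 pca -18.8
sideA [399. 147.] 734 z0.0186 C [ 0.5114 -0.3156] mean [ 0.5081 -0.3135] 176x42 th 9.5 pca 9.3
siderack [345. 174.] 29 z0.0254 C [ 0.5677 -0.1429] mean [ 0.5681 -0.1424] 13x12 th 84.4 pca 58.5
siderack [343. 202.] 261 z0.0256 C [ 0.5351 -0.0578] mean [ 0.5279 -0.0594] 176x29 th -14.1 pca -18.1
siderack [308. 195.] 34 z0.0256 C [ 0.6043 -0.0408] mean [ 0.6032 -0.0398] 12x12 th 67.7 pca 77.9
siderack [381. 201.] 33 z0.0255 C [ 0.4599 -0.1048] mean [ 0.459  -0.1038] 14x11 th 72.0 pca 62.0
siderack [344. 224.] 36 z0.0256 C [ 0.4947 -0.0032] mean [ 0.4942 -0.0024] 13x12 th -13.8 pca 82.5
```

```bash
cat >> h.py <<'E'
from scipy.spatial.transform import Rotation as Ro
def qd(phi):
    c,s=np.cos(np.radians(phi)),np.sin(np.radians(phi))
    return Ro.from_matrix(np.array([[c,s,0],[s,-c,0],[0,0,-1.]])).as_quat()
def best(pos,phi):
    "phi or phi+180, whichever keeps joint 6 nearer now"
    j0=np.array(current_joint_pos()); o=[]
    for p in(phi,phi+180):
        j=inverse_kinematics(list(pos),qd(p).tolist())
        if j is not None: o.append((np.abs(np.array(j)-j0).max(),p,np.round(j,2)))
    o.sort(key=lambda t:t[0]); print([(round(a,2),p) for a,p,_ in o],o[0][2]); return qd(o[0][1]).tolist()
TH=-28.0; C0=np.array([.5450,.2098])
BX=np.array([np.cos(np.radians(TH)),np.sin(np.radians(TH))]); BY=np.array([-BX[1],BX[0]])
T1=C0+.06*BY; T2=C0-.06*BY
E
python3 - <<'E'
from h import *
print(T1,T2,current_orientation(),current_joint_pos())
A=[.5120,-.3158]
q=best((*A,.15),9.2+90)
move_gripper(.07)
move_ptp([*A,.12],q); 
c=capture("wrist"); cv2.imwrite("pics/w1.png",c["image"])
comps(c,.0135,.025,(.4,.62,-.4,-.24),"A")
print(current_position(),current_clock(),current_force())
E
```

```text
[0.57316829 0.26277686] [0.51683171 0.15682314] [ 8.40005901e-01 -5.42577263e-01  1.97253929e-06 -1.25008600e-06] [-1.26208271e+00  3.58740156e-01  1.51037273e+00  4.64241785e-06
  1.27247831e+00 -1.15079622e-01]
[(np.float64(0.86), 279.2), (np.float64(2.28), 99.2)] [-0.67  0.43  1.59 -0.    1.12  0.74]
A [317. 182.] 9656 z0.0177 C [ 0.5135 -0.3173] mean [ 0.5214 -0.316 ] 179x39 th 9.0 pca 8.9
[ 0.51179304 -0.31705088  0.12045631] 2.775 [0.28096449 0.094203   0.59501546]
```

View pics/w1.png

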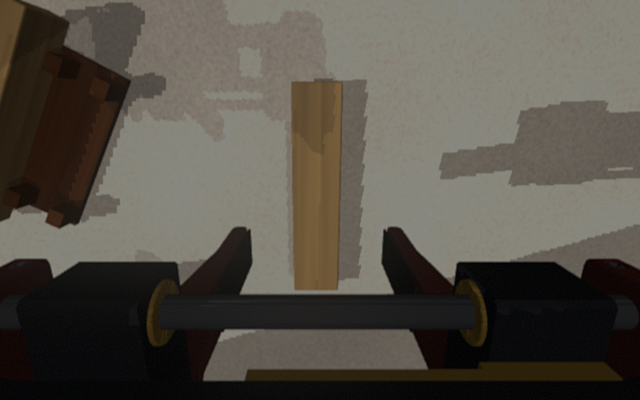

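The wrist picture shows slat_a between the fingers, spanning columns 291–341 and rows 80–290. The estimate agrees within 2 mm, so I'll grasp and place it.

```bash
python3 - <<'E'
from h import *
q=qd(279.1).tolist(); A=[.5128,-.3165]
print(servo_line([*A,.0045],q,rate=.1,contact_N=8),current_position())
move_gripper(.0); print("gap",current_finger_gap())
servo_line([*A,.28],rate=.25)
print("gap",current_finger_gap(),current_force(),current_position())
q=best((*T1,.2),62.); 
move_ptp([*T1,.2],q)
servo_line([*T1,.085],rate=.15); sleep(.2)
print(current_position(),current_clock())
c=capture("side"); cv2.imwrite("pics/s2.png",c["image"])
c=capture("top"); cv2.imwrite("pics/t2.png",c["image"])
E
```

```text
False [ 0.51331355 -0.31687362  0.00515124]
gap 0.03979534564882735
gap 0.03983820930044097 [-0.71535153  0.16091369 -0.15212757] [ 0.51202139 -0.31584958  0.27847668]
[(np.float64(1.51), 62.0), (np.float64(1.64), 242.0)] [ 0.32  0.42  1.47 -0.    1.25 -0.76]
[0.57390056 0.26306092 0.08611885] 9.1333
```

View pics/s2.png

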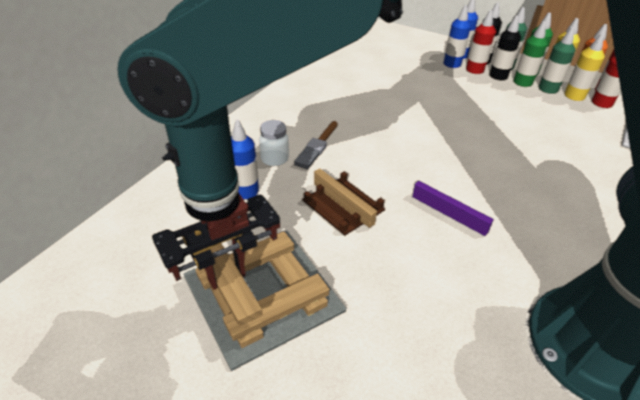

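The slat is held level over the bottom slat at the board's +y side. I'll check its centre in the hand from depth before lowering.

```bash
python3 - <<'E'
from h import *
c=capture("side")
comps(c,.092,.106,(.45,.7,.15,.37),"A side")
c=capture("top")
comps(c,.092,.106,(.45,.7,.15,.37),"A top",30)
c=capture("wrist"); comps(c,.092,.106,(.45,.7,.15,.37),"A wrist",30)
cv2.imwrite("pics/w2.png",c["image"])
comps(c,.043,.054,(.4,.7,.05,.37),"L2 wrist",100)
E
```

```text
A side [236. 289.] 1660 z0.0995 C [0.5476 0.2734] mean [0.5418 0.2779] 130x56 th -21.5 pca -31.1
A top [207. 168.] 492 z0.0992 C [0.6266 0.2326] mean [0.6262 0.232 ] 54x38 th -28.4 pca -29.0
A top [183. 219.] 95 z0.0990 C [0.5194 0.2722] mean [0.5217 0.2747] 35x18 th 6.5 pca -4.3
A wrist [317. 176.] 19904 z0.0985 C [0.5427 0.2787] mean [0.5386 0.2809] 112x57 th -27.7 pca -28.1
A wrist [317. 349.] 2775 z0.0985 C [0.6213 0.2368] mean [0.6211 0.2369] 39x27 th 62.1 pca 62.0
L2 wrist [170. 126.] 13529 z0.0478 C [0.479  0.2129] mean [0.4785 0.2135] 123x40 th 61.2 pca 61.1
L2 wrist [364. 128.] 308 z0.0476 C [0.5351 0.3151] mean [0.5339 0.3156] 38x3 th -28.2 pca -28.4
L2 wrist [108. 281.] 115 z0.0474 C [0.5434 0.1164] mean [0.544  0.1166] 16x6 th -79.7 pca -84.5
```

View pics/w2.png

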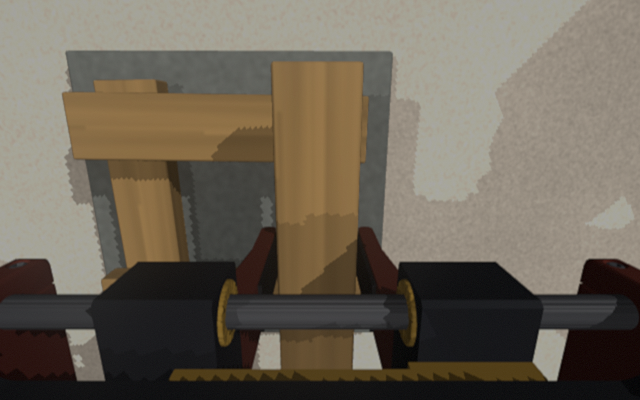

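```bash
python3 - <<'E'
from h import *
servo_line([*T1,.060],rate=.1)
print(servo_line([*T1,.0505],rate=.03,contact_N=3),current_position(),current_force())
move_gripper(.062); print(current_finger_gap())
servo_line([*T1,.2],rate=.2)
# to slat b
B=[.5324,-.0720]
q=best((*B,.2),71.1); move_ptp([*B,.16],q); sleep(.1)
print(current_clock())
c=capture("wrist"); cv2.imwrite("pics/w3.png",c["image"])
comps(c,.040,.055,(.42,.65,-.16,.02),"B wrist")
c=capture("top"); cv2.imwrite("pics/t3.png",c["image"])
comps(c,.06,.075,(.4,.75,.05,.4),"A placed")
comps(c,.042,.055,(.4,.75,.05,.4),"L2")
E
```

```text
True [0.57400019 0.26306517 0.05237614] [-0.41446847  0.60432777  3.50226029]
0.0621893596043245
[(np.float64(0.74), 71.1), (np.float64(2.4), 251.1)] [-0.26  0.29  1.67 -0.    1.18 -1.5 ]
12.9417
B wrist [317. 183.] 3875 z0.0457 C [ 0.5334 -0.0718] mean [ 0.5261 -0.0694] 179x17 th -19.2 pca -19.0
A placed [195. 197.] 1556 z0.0664 C [0.5719 0.262 ] mean [0.5712 0.2618] 179x39 th -28.0 pca -28.1
L2 [245. 192.] 1076 z0.0484 C [0.5865 0.1607] mean [0.5861 0.1601] 127x39 th 62.6 pca 62.6
L2 [216. 241.] 1148 z0.0485 C [0.4803 0.2162] mean [0.4801 0.2158] 130x40 th 61.3 pca 61.0
```

View pics/w3.png

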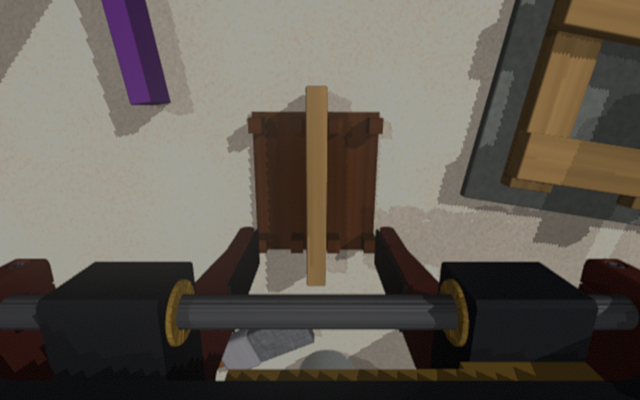

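View pics/t3.png

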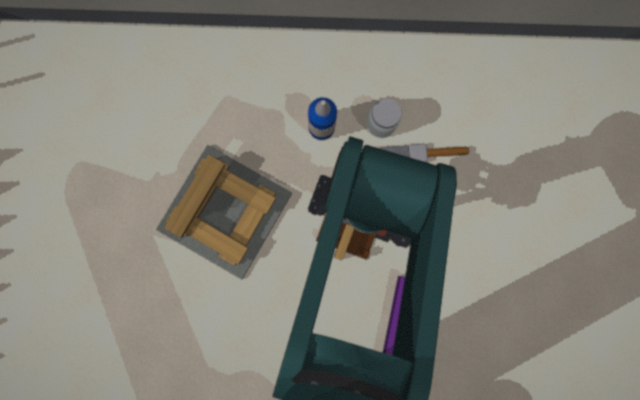

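Slat_b is centred between the fingers at (317,183), and slat_a sits at −28.0°, within 2 mm of target. Next I lift slat_b out, stand it on the free table area, then tip it flat.

```bash
python3 - <<'E'
from h import *
q=qd(71.1).tolist(); B=[.5328,-.0719]
print(servo_line([*B,.016],q,rate=.1,contact_N=8),current_position())
move_gripper(0.); print("gap",current_finger_gap())
servo_line([*B,.15],rate=.15)
print("gap",current_finger_gap(),current_force())
P=[.51,-.28]
move_ptp([*P,.08],q); sleep(.2)
servo_line([*P,.02],rate=.1)
print(servo_line([*P,.008],rate=.03,contact_N=3),current_position(),current_clock())
c=capture("side"); cv2.imwrite("pics/s4.png",c["image"])
E
```

```text
False [ 0.53325098 -0.07199333  0.01652012]
gap 0.01800222096174585
gap 0.017672602504073053 [ 0.36667609  1.44844735 -0.69966261]
True [ 0.51043868 -0.28034044  0.00966127] 18.65
```

View pics/s4.png

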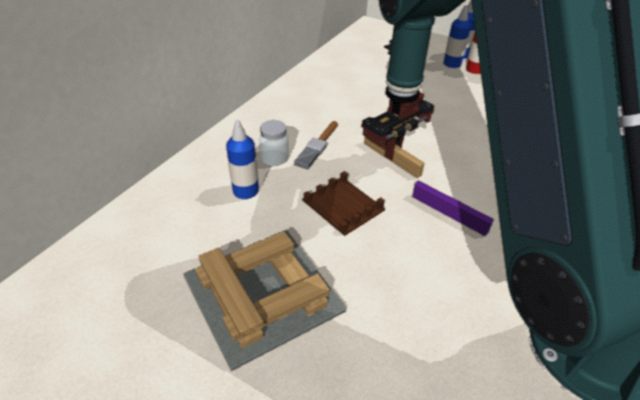

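The slat stands upright on the table in the gripper at (395,158), the rack is empty, and the pile is intact. Now I'll tip it.

```bash
python3 - <<'E'
from h import *
P=np.array([.51,-.28]); dx=np.array([np.cos(np.radians(71.1)),np.sin(np.radians(71.1))])
move_gripper(.07); sleep(.1)
servo_line([*P,.034],rate=.08)
Q=P-.047*dx
servo_line([*Q,.034],rate=.12); sleep(.4)
servo_line([*Q,.16],rate=.2)
c=capture("wrist"); cv2.imwrite("pics/w5.png",c["image"])
comps(c,.0135,.06,(.38,.64,-.42,-.2),"B wrist",100)
print(current_clock())
E
```

```text
B wrist [335. 179.] 7385 z0.0177 C [ 0.5015 -0.3085] mean [ 0.4952 -0.3067] 178x38 th -19.0 pca -18.9
21.9667
```

View pics/w5.png

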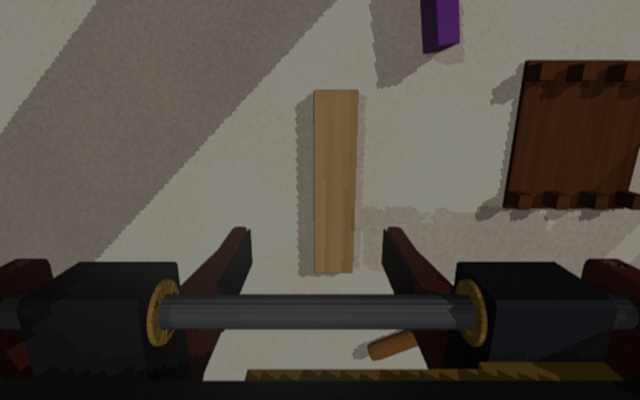

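It fell flat at (335,179) in the wrist view, z 17.7 mm, 178×38. I'll regrasp it and place it.

```bash
python3 - <<'E'
from h import *
q=qd(71.0).tolist(); B=[.5010,-.3082]
servo_line([*B,.05],q,rate=.15)
print(servo_line([*B,.0045],q,rate=.1,contact_N=8),current_position())
move_gripper(0.); print("gap",current_finger_gap())
servo_line([*B,.28],rate=.25)
print("gap",current_finger_gap())
q=best((*T2,.2),62.); 
move_ptp([*T2,.2],q)
servo_line([*T2,.085],rate=.15); sleep(.2)
print(current_position(),current_clock())
c=capture("top"); cv2.imwrite("pics/t6.png",c["image"]); comps(c,.092,.106,(.4,.7,.05,.37),"B top",30)
c=capture("side"); cv2.imwrite("pics/s6.png",c["image"])
E
```

```text
False [ 0.50119351 -0.30842272  0.00474681]
gap 0.03968686819396874
gap 0.0399437053450967
[(np.float64(0.99), 62.0), (np.float64(4.13), 242.0)] [ 0.17  0.3   1.67 -0.    1.18 -0.92]
[0.51758104 0.15694282 0.08592752] 28.1333
B top [259. 196.] 416 z0.0995 C [0.5713 0.1266] mean [0.5734 0.1225] 55x37 th -27.5 pca -8.4
B top [218. 253.] 101 z0.0996 C [0.4574 0.2036] mean [0.4544 0.2013] 40x17 th -0.4 pca -11.2
```

View pics/s6.png

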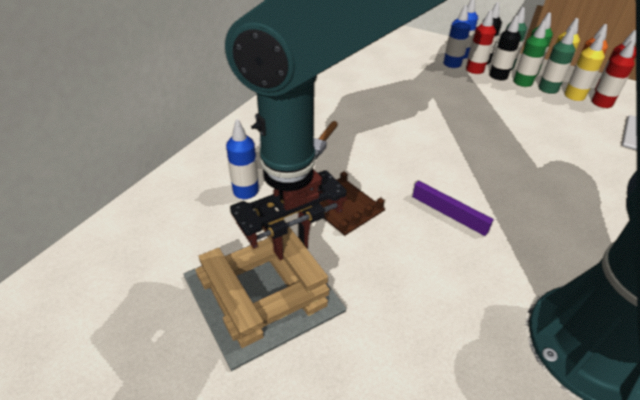

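```bash
python3 - <<'E'
from h import *
servo_line([*T2,.060],rate=.1)
print(servo_line([*T2,.0505],rate=.03,contact_N=3),current_position(),current_force())
move_gripper(.062)
servo_line([*T2,.22],rate=.2)
goto_joints([-1.262,0.359,1.51,0,1.272,-0.115]); sleep(.3)
print(current_clock())
c=capture("top"); cv2.imwrite("pics/t7.png",c["image"])
comps(c,.06,.075,(.4,.75,.05,.4),"L3")
comps(c,.042,.055,(.4,.75,.05,.4),"L2",20); comps(c,.024,.036,(.4,.75,.05,.4),"L1",20)
for n,b,lo in(("bottle",(.68,.8,-.05,.05),.009),("jar",(.68,.82,-.18,-.08),.009),("brush",(.64,.74,-.36,-.1),.009)):comps(c,lo,.2,b,n)
s=capture("side"); cv2.imwrite("pics/s7.png",s["image"])
comps(s,.06,.075,(.4,.75,.05,.4),"L3 side")
print("C0",C0,"T",T1,T2)
im=np.hstack([cv2.resize(c["image"][130:290,140:310],(400,376)),cv2.resize(s["image"][210:380,170:360],(400,376))])
cv2.imwrite("pics/f7.png",im)
E
```

```text
True [0.51764731 0.15696519 0.05250506] [0.89756487 0.19684651 2.08622978]
33.4667
L3 [195. 197.] 1537 z0.0664 C [0.5718 0.262 ] mean [0.5709 0.262 ] 179x38 th -28.1 pca -28.1
L3 [244. 224.] 1532 z0.0663 C [0.5169 0.1559] mean [0.5161 0.1556] 179x38 th -27.8 pca -28.0
L2 [200. 166.] 32 z0.0483 C [0.6381 0.2595] mean [0.6385 0.2593] 37x4 th -25.2 pca -27.0
L2 [234. 186.] 634 z0.0482 C [0.5981 0.1832] mean [0.5981 0.183 ] 76x39 th 62.7 pca 63.0
L2 [269. 206.] 55 z0.0486 C [0.5583 0.1073] mean [0.5581 0.107 ] 38x6 th -27.9 pca -28.4
L2 [206. 235.] 659 z0.0485 C [0.4929 0.2393] mean [0.4927 0.2391] 76x40 th 61.3 pca 60.9
L2 [241. 255.] 77 z0.0486 C [0.4511 0.1631] mean [0.4513 0.1624] 39x9 th -28.7 pca -28.0
L1 [206. 201.] 49 z0.0286 C [0.564  0.2465] mean [0.5655 0.2458] 76x3 th -27.3 pca -28.2
bottle [322. 119.] 973 z0.1359 C [ 0.7393 -0.0011] mean [ 7.301e-01 -1.000e-04] 56x55 th 88.0 pca -72.1
jar [384. 118.] 980 z0.0888 C [ 0.7526 -0.1341] mean [ 0.7475 -0.1311] 65x62 th -54.8 pca -42.6
jar [391. 152.] 188 z0.0179 C [ 0.6903 -0.1557] mean [ 0.6898 -0.1571] 47x21 th -89.4 pca -88.1
brush [383. 129.] 348 z0.0634 C [ 0.7302 -0.1349] mean [ 0.7295 -0.132 ] 56x17 th -88.5 pca 89.5
brush [416. 154.] 1091 z0.0184 C [ 0.6882 -0.2312] mean [ 0.6857 -0.2127] 197x40 th -83.7 pca -85.0
L3 side [294. 262.] 1825 z0.0665 C [0.5158 0.1566] mean [0.5101 0.1607] 178x41 th -28.0 pca -28.0
L3 side [231. 291.] 2112 z0.0664 C [0.5714 0.2629] mean [0.5646 0.2671] 179x40 th -28.1 pca -28.1
C0 [0.545  0.2098] T [0.57316829 0.26277686] [0.51683171 0.15682314]
```

View pics/f7.png

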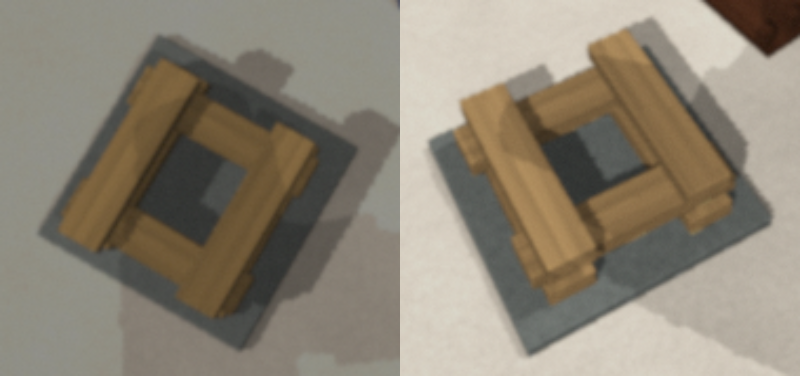

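View pics/t7.png

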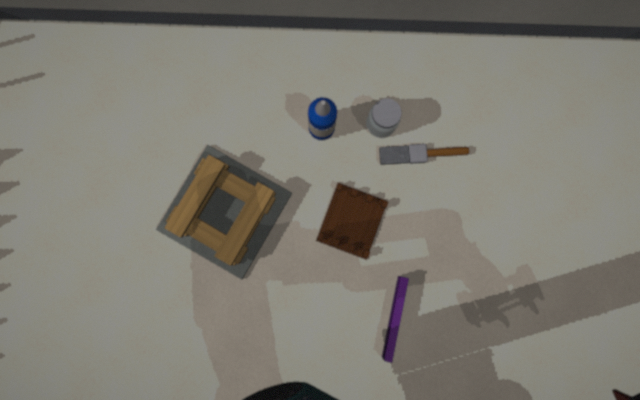

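The third layer lies flat at (195,197) and (244,224), both at −28°. The second layer and the bystanders haven't moved, so I'm handing in.

```bash
python3 -c "
from bench import *
print(close_job())"
```

```text
the job is handed in; nothing more can be done
None
```

The third layer is on the pile and the job is handed in, at about 34 s of the 67 s allowed. I placed slat_a over pile_1. I lifted slat_b from the rack, stood it on the table, tipped it flat, regrasped it and placed it over pile_2. The purple look-alike was left alone.

Last checks, by camera depth after the arm had moved away:
- **New slats:** both are flat with their tops at 66 mm. They measure −28.1° and −27.8° against the board's −28.0°. Each centre is within about 2 mm of its target above the bottom-layer slat.
- **Pile:** the visible parts of the second layer sit where they were, within measuring error. The bottom layer is now nearly all hidden by the new slats, so I could check it only by eye.
- **Bystanders:** by eye, the bottle, jar and brush look unmoved. The depth fits put them within about 2–3 mm of where they started, which is the limit of those rough fits.

No check failed.

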